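Unlock the indexing stand and hold its plunger back

TASK

The turntable of the indexing stand is to be turned by a colleague: pull the upright lock rod out of the socket behind the plunger's handle, stand it foot down in the empty round cup and let go of it. Then pull the sprung plunger by its upright handle all the way back to its stop, so that its nose is clear of the seat hole, and finish while still gripping it and holding it there. Leave everything else on the table where it is, and keep the cup upright.

Things in the scene. Friction and masses are not known exactly. Their poses are not given: they have to be found in the camera images.
- stand: Fixed indexing stand, 135 mm high: grey base plate (x -90 to 190, y +-65, 12 mm thick), steel plunger housing (x 0 to 30, y +-22, 90 mm high), aluminium turntable (centre x 107.5, 120 mm diameter) with a black valve on it. Origin: on the table under the housing's front face, below the plunger's axis. x level, from the plunger's handle to the turntable (pulling is along -x); z up.
- socket_mouth (a point): Centre of the mouth of the upright lock-rod socket, a steel tube on the stand at its x = -61 mm, y = 0: 24 mm outside, 15 mm bore, mouth 48 mm above the table, bore floor 16 mm above the table. With the rod in it the plunger's handle is blocked.
- plunger (a joint): Travel of the sprung plunger in m: 0 = nose seated 14 mm deep in the turntable's seat bush, 0.022 = pulled back against its stop (towards -x of the stand). The spring pulls it home with 6 N at 0 and about 13 N at the stop; it does not latch.
- plunger_grip (a point): Point to grip on the plunger's handle (moves with it), 100 mm above the table, axes as the stand's. The handle is a black upright paddle 14 mm thick (along x), 24 mm wide (y), from 55 to 120 mm above the table; home, its centre is at the stand's x = -45 mm. A level stem (10 mm diameter, axis 65 mm above the table) joins it to the housing; 32 mm free between.
- lock_rod: Loose upright steel rod, 175 mm long, about 0.15 kg: 12 mm diameter, its upper 60 mm a darker grip of 16 mm diameter. Origin: centre of its lower end (foot); z axis along the rod to its grip end. At the start it stands in the socket, foot 16 mm and top 191 mm above the table, 3 mm from the plunger's handle, which it overtops by 71 mm.
- cup: Empty round aluminium cup, loose, 0.5 kg, 76 mm diameter at the rim, 100 mm high, wall 4 mm. Origin: centre of its underside; z up.
- cup_in (a point): Centre of the cup's inner floor.
- tool_block: Bystander: wooden block 70 x 90 x 70 mm with three short upright handles, 120 mm high overall, origin centre of its underside. Stands on the other side of the stand from the cup.
- coupling: Bystander: small brass coupling, 32 mm diameter, 46 mm high.
- clamp_ring: Bystander: flat steel ring, 64 mm diameter, 10 mm high.
- screwdriver: Bystander: lying screwdriver.
- wrench: Bystander: lying wrench.
- jar: Bystander: amber jar with black cap, 60 mm diameter, 70 mm high.
- valve_body: Bystander: loose black round valve, 76 mm diameter, 50 mm high.
Things that resemble listed ones, but are neither listed nor needed, are in the scene too. There is more than one size of the cup; the job needs the smallest.

How it is judged:
By the outcome, as a careful person would: the job done as asked, in the order asked, and still so for the second after the job is handed in, while the arm keeps its last pose, push and grip.
It also fails if it takes over 48 s, if anything falls off the work surface, if the arm or the gripper's body presses on something with over 40 N, if the wrist force passes 120 N, or if a joint passes its speed limit or range.

ROBOT

A 6-joint arm with a two-finger parallel gripper is mounted at the origin on the work surface. World frame = base frame: x ahead of the robot, y to its left, z up, the work surface at z = 0. Lengths are in m, angles in rad, forces in N, time in s.
With the tool pointing down it reaches from about 0.375 to 0.9 m from the base axis. Payload 3.1 kg.
Tool frame: the origin (TCP) lies between the finger pads; the fingertips stand 19 mm ahead of it and the grasp point (between the pads) is the TCP; z points along the fingers, y is the direction in which the jaws open and shut (so a half turn about z gives the same grasp; the last joint's range is limited). The gripper opens to 87 mm and grips with 3 to 60 N. Pads are 19 mm wide; open, the fingers measure 117 mm over their backs; the gripper's body (75 mm by 190 mm) begins 51 mm behind the grasp point.
Start: joints at [1.058, 0.527, 1.433, -0, 1.181, -0.178], TCP at [0.205, 0.59, 0.242] pointing down, gripper open.
Joint ranges: [-3.08, 3.08], [-0.75, 2.2], [0.22, 2.44], [-1.43, 4.57], [0, 2.65], [-2.85, 2.85]. Speed limits (rad/s): [2.79, 2.79, 3.14, 3.14, 3.14, 3.14].

INTERFACE

Orientations are given as a unit quaternion [x, y, z, w].
In Python, from rig import robot gives the robot as it stands.
- The arm moves only by the tool apply_moves, never from a script. Its argument "series" is a list of rows, each a list of 7 numbers: the shift along the tool's x, y, z in cm, then the turn, a rotation vector about the tool's x, y, z in degrees, then the opening, from 0 (shut) to 1 (fully open). In form: [[dx, dy, dz, rx, ry, rz, grip], ...]. A call has 1 to 5 rows; each row is the pose to reach, as a shift and turn from the pose commanded when the call began, along the tool's axes at that moment; what a row does not reach only later rows make up. A row lasts 1/12 s, in which the tool goes at most 41.7 mm and 7.16 degrees, less where a joint would pass 70% of its speed; a pose out of reach is approached as far as the arm can. A call with a gripper value outside its range is refused whole. The fingers move at their own pace and stop on an object; "newtons" is the grip in N (left out, the last holds). Time passes only in rows, so rows that repeat a pose let the fingers close. It gives the time, the measured TCP pose, the force and the opening at its end, in the units of the state.
- robot.get_obs(): the state, without advancing time (a new reading comes with each control period).
- robot.camera(name): name is "scene" or "top" or "wrist"; returns the picture (480x640x3 uint8, red, green, blue); there is no depth.
- robot.camera_params(name): a dict with "mtx" (3x3 intrinsics, pixels), "D" ([k1, k2, p1, p2, k3] as OpenCV has them; the pictures are not rectified), "origin" and "rotation" of the camera in the world. Camera axes: x right, y down, z forward; pixel columns grow to the right and rows downward; lengths in m; the calibration is good to about 2 mm. A picture is of the moment at which its call begins: read the wrist's pose just before it. camera_params takes no time and is no camera call; for the wrist camera it gives the pose at the moment of the call.
- robot.hand_in(): hands the job in, once; it reports no verdict.
The state is a dict: "time": time; "q": joint angles; "joint_velocities": joint speeds; "joint_torque": joint torques, N m; "position": TCP position; "tool_rot": TCP orientation; "ft_force": force on the tool from outside, world axes, zero at the start; "moment": the same for the moment, N m; "grip_width": finger opening in m.
Only numpy, scipy, OpenCV 4.12 (cv2) and the standard library are available. Lean on these libraries where they do the work, as an engineer would, in place of code of your own. Each camera call takes 0.05 s, during which the arm holds its last target. There are 200 camera calls.

## Working session

There is one attempt and no reset: what is moved stays moved. The work goes in short steps, Python scripts to look and compute and a tool call to move; the robot and the scene stay as the last step left them, time stands still between calls to the robot, and variables do not carry over. Pictures are saved under pics/ and viewed, about 8 in all and at most 12, crops included, and the job is handed in when it is done.

Besides the shell and the picture viewer there is one more tool, called as name(argument=value, ...), one argument or row to a line, values as JSON. apply_moves: Moves the arm, as the interface text tells. Its arguments: {"type":"object","properties":{"series":{"type":"array"},"newtons":{"type":"number"}},"required":["series"]}

```bash
ls; mkdir -p pics
python3 - <<'E'
from rig import robot
import cv2,numpy as np
np.set_printoptions(precision=4,suppress=True)
o=robot.get_obs();print({k:np.round(v,3) for k,v in o.items()})
for n in ["scene","top"]:
    p=robot.camera_params(n);print(n,p)
    cv2.imwrite(f"pics/{n}0.png",robot.camera(n)[:,:,::-1])
E
```

```text
pics
{'time': np.float64(0.0), 'q': array([ 1.057,  0.528,  1.434,  0.   ,  1.181, -0.178]), 'joint_velocities': array([-0.002, -0.   ,  0.   ,  0.   , -0.002,  0.   ]), 'joint_torque': array([  0.   , -44.004, -17.659,   0.063,   0.058,  -0.   ]), 'position': array([0.205, 0.59 , 0.241]), 'tool_rot': array([ 0.167,  0.986, -0.001, -0.   ]), 'ft_force': array([-0.275, -0.27 , -0.621]), 'moment': array([ 0.02 , -0.011, -0.006]), 'grip_width': np.float64(0.087)}
scene {'mtx': array([[434.3609,   0.    , 322.2107],
       [  0.    , 434.3609, 237.3036],
       [  0.    ,   0.    ,   1.    ]]), 'D': array([-0.007,  0.   ,  0.   ,  0.   ,  0.   ]), 'origin': array([ 1.0956, -0.5104,  0.6542]), 'rotation': array([ 0.8224,  0.3507, -0.1866, -0.4073])}
top {'mtx': array([[479.4779,   0.    , 325.6085],
       [  0.    , 479.4779, 234.8577],
       [  0.    ,   0.    ,   1.    ]]), 'D': array([-0.0845,  0.    ,  0.    ,  0.    ,  0.    ]), 'origin': array([ 0.3981, -0.0116,  1.1516]), 'rotation': array([-0.6977,  0.7144, -0.026 ,  0.0478])}
```

View pics/top0.png

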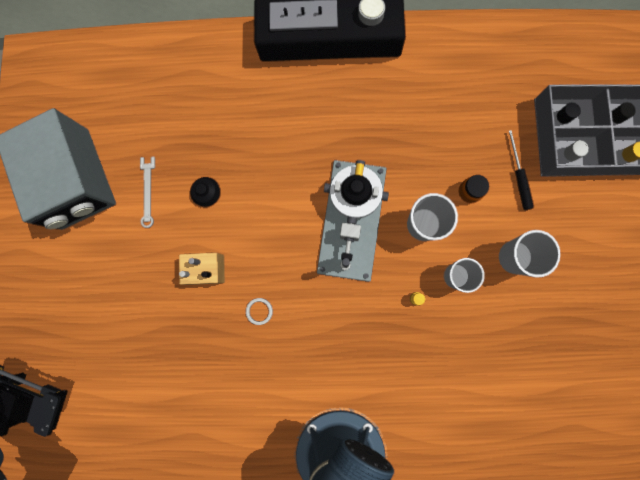

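View pics/scene0.png

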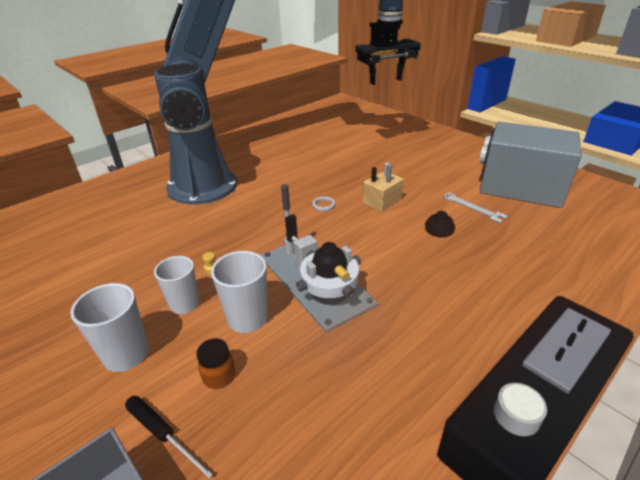

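The top view shows the stand with its plunger handle near (346,260) and the turntable at (356,190). The smallest cup is at (466,275) and the tool block at (199,270). In the scene view the rod's top is near (285,187) and the cup's rim near (176,267).

```bash
cat > h.py <<'E'
import cv2,numpy as np
from scipy.spatial.transform import Rotation as R
np.set_printoptions(precision=4,suppress=True)
def ray(p,uv):
    u=cv2.undistortPoints(np.array([[uv]],float),p["mtx"],p["D"])[0,0]
    return np.array(p["origin"]),R.from_quat(p["rotation"]).apply([u[0],u[1],1.])
def at_z(p,uv,z):
    o,d=ray(p,uv);return o+d*(z-o[2])/d[2]
def tri(*obs):
    A=np.zeros((3,3));b=np.zeros(3)
    for p,uv in obs:
        o,d=ray(p,uv);d=d/np.linalg.norm(d);M=np.eye(3)-np.outer(d,d);A+=M;b+=M@o
    x=np.linalg.solve(A,b)
    return x
def proj(p,X):
    r=R.from_quat(p["rotation"]).inv()
    return cv2.projectPoints(r.apply(np.atleast_2d(X)-p["origin"]),np.zeros(3),np.zeros(3),p["mtx"],p["D"])[0][:,0]
def crop(img,x,y,w,h,s):
    c=cv2.resize(img[y:y+h,x:x+w],None,fx=s,fy=s,interpolation=cv2.INTER_CUBIC)
    for i in range(0,w,20): cv2.putText(c,str(x+i),(i*s,8),0,.3,(0,0,255),1);cv2.line(c,(i*s,10),(i*s,14),(0,0,255),1)
    for i in range(0,h,20): cv2.putText(c,str(y+i),(0,i*s+4),0,.3,(0,0,255),1);cv2.line(c,(20,i*s),(24,i*s),(0,0,255),1)
    return c
E
python3 - <<'E'
from h import *
t=cv2.imread("pics/top0.png");s=cv2.imread("pics/scene0.png")
a=crop(t,310,155,180,150,4)[:,:720]; 
b=crop(s,150,175,200,150,4)
cv2.imwrite("pics/ct.png",a);cv2.imwrite("pics/cs.png",b)
E
```

```text
(no output)
```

View pics/ct.png

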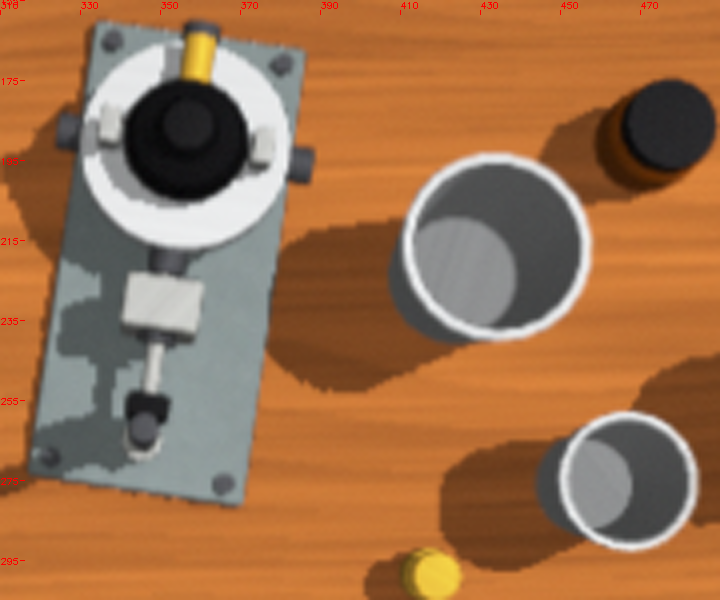

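View pics/cs.png

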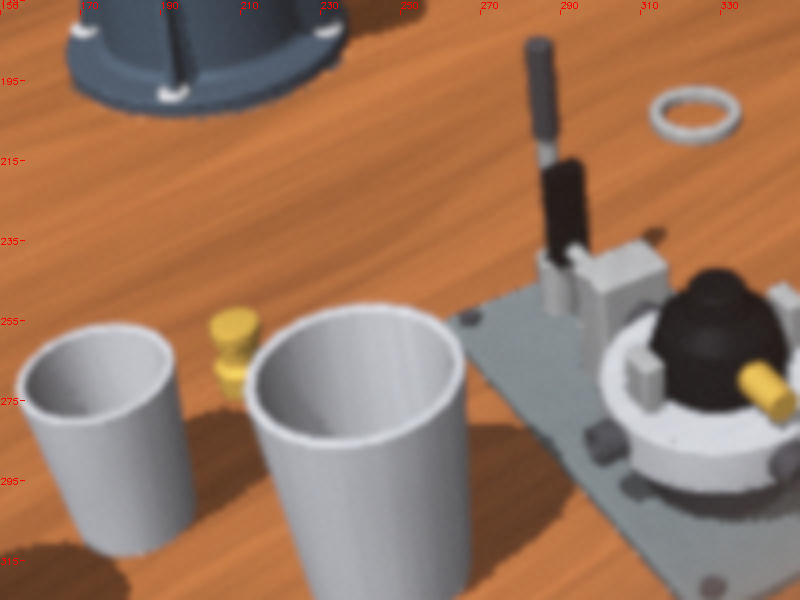

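Run:
```python
from h import *
from rig import robot
T=robot.camera_params("top");S=robot.camera_params("scene");W=robot.camera_params("wrist")
rt=tri((T,(345.75,261.25)),(S,(285,185.8)));print("rodtop",rt, at_z(T,(345.75,261.25),.191))
c=tri((T,(467.25,275)),(S,(174.3,268.3)));print("cup rim",c,at_z(T,(467.25,275),.1))
C=[at_z(T,(310+u/4,155+v/4),.012) for u,v in [(97,22),(305,50),(240,505),(30,473)]]
print("corners",np.array(C))
C=np.array(C);near=(C[2]+C[3])/2;far=(C[0]+C[1])/2;d=far-near;print("len",np.linalg.norm(d),"yaw",np.degrees(np.arctan2(d[1],d[0])))
u=d[:2]/np.linalg.norm(d[:2]);print("origin",C.mean(0)[:2]-.05*u, "socket",C.mean(0)[:2]-.111*u,"grip",C.mean(0)[:2]-.095*u)
print("housing",at_z(T,(350.75,230.75),.09),"handle",at_z(T,(346.9,256.7),.12))
print("wrist",W)
o=robot.get_obs();r=R.from_quat(o["tool_rot"]);print(r.as_matrix()); print("cam in tool",r.inv().apply(W["origin"]-o["position"]),(r.inv()*R.from_quat(W["rotation"])).as_matrix())
print("bigcup",at_z(T,(434,216.5),.15),"coupling",at_z(T,(417.5,299),.046))
```

```text
rodtop [ 0.4451 -0.0222  0.189 ] [ 0.4449 -0.0222  0.191 ]
cup rim [ 0.413  -0.2876  0.0982] [ 0.4127 -0.2878  0.1   ]
corners [[ 0.6993 -0.0028  0.012 ]
 [ 0.6783 -0.1284  0.012 ]
 [ 0.405  -0.0803  0.012 ]
 [ 0.4268  0.0435  0.012 ]]
len 0.2769368436041465 yaw -9.815778959331972
origin [ 0.5031 -0.0335] socket [ 0.4429 -0.0231] grip [ 0.4587 -0.0258]
housing [ 0.5175 -0.0362  0.09  ] handle [ 0.4581 -0.0257  0.12  ]
wrist {'mtx': array([[388.4526,   0.    , 314.7739],
       [  0.    , 388.4526, 239.7547],
       [  0.    ,   0.    ,   1.    ]]), 'D': array([-0.0415,  0.    ,  0.    ,  0.    ,  0.    ]), 'origin': array([0.1326, 0.6154, 0.3841]), 'rotation': array([0.8072, 0.5737, 0.0796, 0.1139])}
[[-0.9445  0.3286 -0.001 ]
 [ 0.3286  0.9445 -0.0017]
 [ 0.0004 -0.0019 -1.    ]]
cam in tool [ 0.0769  0.0002 -0.1434] [[-0.0005 -0.9613 -0.2755]
 [ 1.     -0.0004 -0.0004]
 [ 0.0003 -0.2755  0.9613]]
bigcup [ 0.5364 -0.2108  0.15  ] coupling [ 0.3617 -0.1855  0.046 ]
```

Both views agree to within 2 mm: rod top (0.445,-0.022,0.190), cup rim (0.413,-0.288,0.099), stand yaw about -9.8°. Moving over the rod for a close look.

apply_moves(
  series=[
    [-2.5,-3.1,-0.4,0,0,0,1],
    [-5.1,-6.2,-0.8,0,0,0,1],
    [-7.6,-9.3,-1.2,0,0,0,1],
    [-10.2,-12.4,-1.6,0,0,0,1],
    [-12.7,-15.4,-1.9,0,0,0,1],
  ],
)

```text
time: 0.52
position: [0.2746, 0.4012, 0.2604]
tool_rot: [0.166, 0.986, -0.0, -0.0]
ft_force: [1.4, -0.0, -0.1]
grip_width: 0.0873
```

apply_moves(
  series=[
    [-2.5,-3.1,0,0,0,0,1],
    [-5.1,-6.2,0,0,0,0,1],
    [-7.6,-9.3,0,0,0,0,1],
    [-10.2,-12.4,0,0,0,0,1],
    [-12.7,-15.4,0,0,0,0,1],
  ],
)

```text
time: 0.93
position: [0.344, 0.214, 0.2605]
tool_rot: [0.166, 0.986, -0.0, -0.0]
ft_force: [0.7, 0.3, 0.0]
grip_width: 0.0871
```

apply_moves(
  series=[
    [-2.5,-3.1,0,0,0,0,1],
    [-5.1,-6.2,0,0,0,0,1],
    [-7.6,-9.3,0,0,0,0,1],
    [-10.2,-12.4,0,0,0,0,1],
    [-12.7,-15.4,0,0,0,0,1],
  ],
)

```text
time: 1.35
position: [0.4135, 0.0267, 0.2605]
tool_rot: [0.167, 0.986, 0.0, -0.0]
ft_force: [0.5, 0.9, -0.6]
grip_width: 0.0872
```

apply_moves(
  series=[
    [-1.6,-2.0,0,0,0,-4.7,1],
    [-3.2,-3.9,0,0,0,-9.4,1],
    [-3.2,-3.9,0,0,0,-9.4,1],
    [-3.2,-3.9,0,0,0,-9.4,1],
  ],
)

```text
time: 1.68
position: [0.4309, -0.0196, 0.2602]
tool_rot: [0.087, 0.996, 0.0, -0.0]
ft_force: [0.0, 0.3, 0.7]
grip_width: 0.0868
```

Run:
```python
from h import *
from rig import robot
import pickle
p=robot.camera_params("wrist");img=robot.camera("wrist")[:,:,::-1]
pickle.dump(p,open("w1.pkl","wb"))
cv2.imwrite("pics/w1.png",img)
for X in [(.445,-.0222,.19),(.4458,-.0236,.048),(.458,-.0257,.12),(.503,-.0335,.012)]: print(X,proj(p,X))
```

```text
(0.445, -0.0222, 0.19) [[314.0013 288.4016]]
(0.4458, -0.0236, 0.048) [[312.9571 230.1114]]
(0.458, -0.0257, 0.12) [[312.6472 268.8111]]
(0.503, -0.0335, 0.012) [[313.3711 273.9644]]
```

View pics/w1.png

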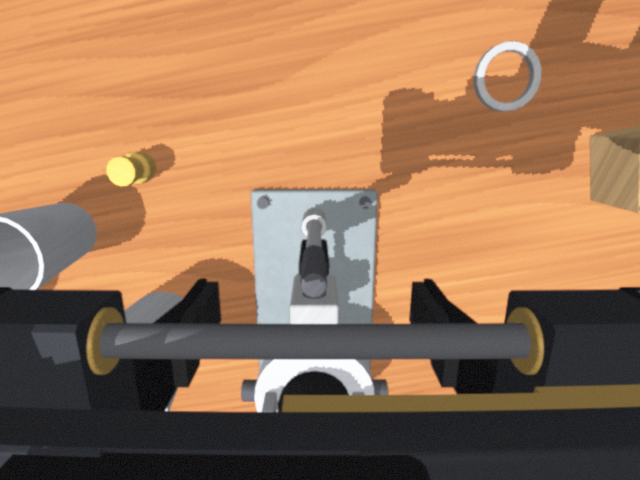

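The wrist picture shows the rod's top at (314,288), exactly where predicted, with the stand's edge level at row 190, so the yaw is right. Descending to grasp the rod's grip.

apply_moves(
  series=[
    [-1.4,0,3.0,0,0,0,1],
    [-1.4,0,6.0,0,0,0,1],
    [-1.4,0,8.5,0,0,0,1],
    [-1.4,0,9.7,0,0,0,1],
    [-1.4,0,9.7,0,0,0,1],
  ],
)

```text
time: 2.15
position: [0.4417, -0.0189, 0.1611]
tool_rot: [0.085, 0.996, 0.001, -0.004]
ft_force: [-0.5, -0.7, -0.1]
grip_width: 0.0867
```

apply_moves(
  series=[
    [0,0,0,0,0,0,0],
    [0,0,0,0,0,0,0],
    [0,0,0,0,0,0,0],
    [0,0,0,0,0,0,0],
    [0,0,0,0,0,0,0],
  ],
  newtons=30,
)

```text
time: 2.57
position: [0.445, -0.021, 0.1644]
tool_rot: [0.085, 0.996, -0.0, 0.001]
ft_force: [1.0, 0.3, 0.4]
grip_width: 0.0612
```

apply_moves(
  series=[
    [0,0,0,0,0,0,0],
    [0,0,0,0,0,0,0],
    [0,0,0,0,0,0,0],
    [0,0,0,0,0,0,0],
    [0,0,0,0,0,0,0],
  ],
)

```text
time: 2.98
position: [0.4446, -0.021, 0.1635]
tool_rot: [0.085, 0.996, 0.0, -0.0]
ft_force: [0.5, -0.4, 0.0]
grip_width: 0.0285
```

apply_moves(
  series=[
    [0,0,0,0,0,0,0],
    [0,0,0,0,0,0,0],
    [0,0,0,0,0,0,0],
    [0,0,0,0,0,0,0],
  ],
)

```text
time: 3.32
position: [0.4445, -0.0212, 0.1635]
tool_rot: [0.085, 0.996, -0.0, -0.0]
ft_force: [-0.3, -1.3, 0.3]
grip_width: 0.0152
```

apply_moves(
  series=[
    [0,0,-1.0,0,0,0,0],
    [0,0,-2.5,0,0,0,0],
    [0,0,-4.5,0,0,0,0],
    [0,0,-4.5,0,0,0,0],
  ],
)

```text
time: 3.65
position: [0.4465, -0.0214, 0.2109]
tool_rot: [0.085, 0.996, -0.0, 0.003]
ft_force: [0.3, -0.0, -0.5]
grip_width: 0.0154
```

apply_moves(
  series=[
    [0,0,-3.5,0,0,0,0],
    [0,0,-7.5,0,0,0,0],
    [-0.2,-3.0,-7.5,0,0,0,0],
    [-0.4,-7.0,-7.5,0,0,0,0],
    [-0.6,-11.0,-7.5,0,0,0,0],
  ],
)

```text
time: 4.07
position: [0.4316, -0.1306, 0.2836]
tool_rot: [0.084, 0.996, -0.0, 0.001]
ft_force: [1.0, -0.3, -0.9]
grip_width: 0.015
```

apply_moves(
  series=[
    [-0.2,-4.0,0,0,0,0,0],
    [-0.4,-8.0,0,0,0,0,0],
    [-0.6,-12.0,0,0,0,0,0],
    [-0.7,-14.5,0,0,0,0,0],
    [-0.7,-15.9,0,0,0,0,0],
  ],
)

```text
time: 4.48
position: [0.4111, -0.2915, 0.2825]
tool_rot: [0.087, 0.996, -0.0, -0.0]
ft_force: [-0.6, 0.7, -1.3]
grip_width: 0.015
```

apply_moves(
  series=[
    [0,0,0,0,0,0,0],
    [0,0,0,0,0,0,0],
    [0,0,0,0,0,0,0],
  ],
)

```text
time: 4.73
position: [0.4114, -0.2863, 0.2829]
tool_rot: [0.085, 0.996, 0.001, -0.001]
ft_force: [-0.4, -0.1, -1.7]
grip_width: 0.0152
```

Run:
```python
from h import *
from rig import robot
o=robot.get_obs();print(o["position"],o["tool_rot"],o["q"],o["ft_force"],o["grip_width"])
img=robot.camera("wrist")[:,:,::-1];s=robot.camera("scene")[:,:,::-1]
cv2.imwrite("pics/w2.png",np.hstack([cv2.resize(img,None,fx=.75,fy=.75),crop(s,110,140,108,120,3)]) if 0 else np.hstack([img[120:480],crop(s,130,130,53,120,3)[:360]]))
p=robot.camera_params("wrist")
print(proj(p,[(.413,-.288,.098),(.413,-.288,.004),o["position"],o["position"]+[0,0,-.147]]))
```

```text
[ 0.4114 -0.2863  0.2829] [ 0.0849  0.9964  0.0012 -0.0007] [-0.8318  0.3097  1.6844  0.0009  1.1503 -2.2331] [-0.4247 -0.0965 -1.657 ] 0.015212930847792227
[[312.485  222.4951]
 [312.8833 202.7246]
 [313.8049 322.3167]
 [314.0688 231.4414]]
```

View pics/w2.png

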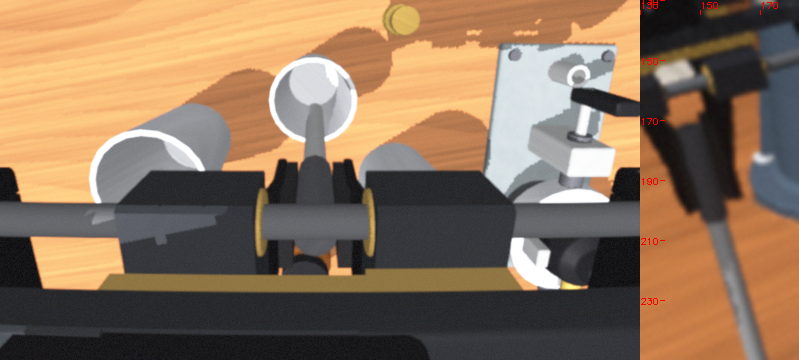

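Wrist view: the small cup's rim is at (313,219), within 3 px of the prediction. The rod hangs straight, with its foot over the cup. I check the neighbouring cups' heights before lowering.

Run:
```python
from h import *
from rig import robot
T=robot.camera_params("top");S=robot.camera_params("scene")
print(tri((T,(434,216.7)),(S,(238.75,268.75))),tri((T,(535.5,253.5)),(S,(108,311))))
W=robot.camera_params("wrist");print(at_z(W,(313.5,219),.099))
```

```text
[ 0.5388 -0.2146  0.1302] [ 0.4557 -0.4329  0.1161]
[ 0.4099 -0.2866  0.099 ]
```

apply_moves(
  series=[
    [0,0,3.0,0,0,0,0],
    [0,0,6.0,0,0,0,0],
    [0,0,9.0,0,0,0,0],
    [0,0,11.0,0,0,0,0],
    [0,0,12.2,0,0,0,0],
  ],
)

```text
time: 5.25
position: [0.411, -0.2856, 0.1594]
tool_rot: [0.084, 0.996, 0.002, -0.002]
ft_force: [-0.9, -0.1, -0.8]
grip_width: 0.0156
```

apply_moves(
  series=[
    [0,0,0,0,0,0,0],
    [0,0,0.2,0,0,0,0],
    [0,0,0.4,0,0,0,0],
    [0,0,0.6,0,0,0,0],
    [0,0,0.6,0,0,0,0],
  ],
)

```text
time: 5.67
position: [0.4121, -0.2884, 0.1562]
tool_rot: [0.085, 0.996, -0.001, 0.001]
ft_force: [-1.0, -0.4, -1.7]
grip_width: 0.0151
```

apply_moves(
  series=[
    [0,0,0.1,0,0,0,0],
    [0,0,0.2,0,0,0,0],
    [0,0,0.2,0,0,0,0],
  ],
)

```text
time: 5.92
position: [0.4117, -0.2884, 0.1537]
tool_rot: [0.085, 0.996, -0.0, 0.0]
ft_force: [-1.2, -0.5, -1.7]
grip_width: 0.0152
```

apply_moves(
  series=[
    [0,0,0.1,0,0,0,0],
    [0,0,0.2,0,0,0,0],
    [0,0,0.2,0,0,0,0],
  ],
)

```text
time: 6.17
position: [0.412, -0.2886, 0.1524]
tool_rot: [0.085, 0.996, -0.0, 0.0]
ft_force: [0.1, 1.4, 5.0]
grip_width: 0.0155
```

Contact at +5 N. Easing off 1 mm and opening gently.

apply_moves(
  series=[
    [0,0,-0.1,0,0,0,0],
    [0,0,-0.1,0,0,0,0.2],
    [0,0,-0.1,0,0,0,0.25],
    [0,0,-0.1,0,0,0,0.3],
    [0,0,-0.1,0,0,0,0.35],
  ],
)

```text
time: 6.58
position: [0.4117, -0.2883, 0.1525]
tool_rot: [0.085, 0.996, 0.0, -0.0]
ft_force: [1.5, 0.3, 0.1]
grip_width: 0.0261
```

apply_moves(
  series=[
    [0,0,0,0,0,0,0.5],
    [0,0,0,0,0,0,0.6],
    [0,0,0,0,0,0,0.8],
    [0,0,0,0,0,0,1.0],
    [0,0,0,0,0,0,1.0],
  ],
)

```text
time: 7.0
position: [0.4117, -0.2883, 0.1525]
tool_rot: [0.085, 0.996, 0.0, -0.0]
ft_force: [-0.1, 0.4, 0.0]
grip_width: 0.0558
```

Run:
```python
from h import *
from rig import robot
o=robot.get_obs();print(o["position"],o["grip_width"],o["ft_force"])
img=robot.camera("wrist")[:,:,::-1];s=robot.camera("scene")[:,:,::-1]
cv2.imwrite("pics/w3.png",np.hstack([img[60:480,150:480],crop(s,120,180,140,140,3)]))
```

```text
[ 0.4117 -0.2883  0.1525] 0.05576348948123672 [-0.1214  0.4386  0.0116]
```

View pics/w3.png

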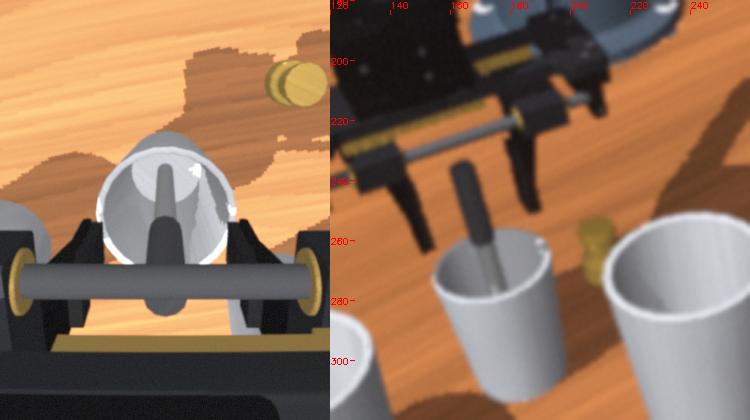

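The rod stands upright in the cup, near its middle, with the fingers clear on both sides. Opening fully, rising, and going to the handle.

apply_moves(
  series=[
    [0,0,0,0,0,0,1],
    [0,0,0,0,0,0,1],
    [0,0,0,0,0,0,1],
    [0,0,0,0,0,0,1],
    [0,0,-1,0,0,0,1],
  ],
)

```text
time: 7.52
position: [0.4108, -0.2874, 0.1613]
tool_rot: [0.085, 0.996, 0.001, -0.001]
ft_force: [0.2, -0.2, -0.8]
grip_width: 0.0863
```

apply_moves(
  series=[
    [0,0,-2,0,0,0,1],
    [0,0,-5,0,0,0,1],
    [0,0,-8.5,0,0,0,1],
    [0,0,-10,0,0,0,1],
    [0,0,-10,0,0,0,1],
  ],
)

```text
time: 7.93
position: [0.4135, -0.2901, 0.2665]
tool_rot: [0.085, 0.996, -0.003, 0.003]
ft_force: [0.2, 0.2, 0.7]
grip_width: 0.0873
```

apply_moves(
  series=[
    [0,3.5,0,0,0,0,1],
    [0,7.5,0,0,0,0,1],
    [0,11.5,0,0,0,0,1],
    [-0.1,15.5,0,0,0,0,1],
    [-0.1,19.5,0,0,0,0,1],
  ],
)

```text
time: 8.35
position: [0.4451, -0.0944, 0.2615]
tool_rot: [0.086, 0.996, 0.0, -0.001]
ft_force: [0.6, 0.4, 0.5]
grip_width: 0.0869
```

apply_moves(
  series=[
    [0,3.7,0,0,0,0,1],
    [0,6.5,0,0,0,0,1],
    [0,7.2,0,0,0,0,1],
    [0,7.2,0,0,0,0,1],
    [0,7.2,0,0,0,0,1],
  ],
)

```text
time: 8.77
position: [0.4577, -0.0256, 0.2619]
tool_rot: [0.085, 0.996, -0.0, -0.001]
ft_force: [-0.4, -0.5, 0.3]
grip_width: 0.087
```

Run:
```python
from h import *
from rig import robot
o=robot.get_obs();print(o["position"],o["tool_rot"],o["grip_width"],o["ft_force"])
p=robot.camera_params("wrist");img=robot.camera("wrist")[:,:,::-1];t=robot.camera("top")[:,:,::-1]
cv2.imwrite("pics/w4.png",np.hstack([crop(img,220,130,200,220,2),crop(t,410,220,110,110,4)]))
h=np.array([.4585,-.0257]);print(proj(p,[(*h,.12),(*h,.1),(.503,-.0335,.065)]))
```

```text
[ 0.4577 -0.0256  0.2619] [ 0.0846  0.9964 -0.0003 -0.0006] 0.08701780258842984 [-0.3736 -0.5046  0.333 ]
[[314.5243 234.7969]
 [314.5623 228.3339]
 [314.4504 266.209 ]]
```

View pics/w4.png

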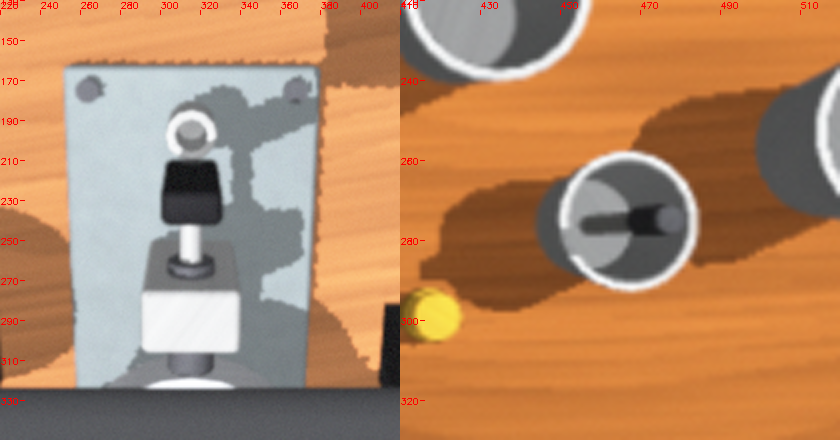

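The top crop shows the rod standing in the cup with its top at (477,275). In the wrist crop the socket is empty, and the handle's top centre is near (315,234), as predicted. Descending to grip the handle.

apply_moves(
  series=[
    [-0.1,0,3.8,0,0,0,1],
    [-0.1,0,7.6,0,0,0,1],
    [-0.1,0,11.4,0,0,0,1],
    [-0.1,0,14.5,0,0,0,1],
    [-0.1,0,16.0,0,0,0,1],
  ],
)

```text
time: 9.28
position: [0.4572, -0.0268, 0.0993]
tool_rot: [0.087, 0.996, 0.0, -0.003]
ft_force: [-0.4, -0.0, -0.3]
grip_width: 0.0876
```

apply_moves(
  series=[
    [0,0,0,0,0,0,0.6],
    [0,0,0,0,0,0,0.3],
    [0,0,0,0,0,0,0],
    [0,0,0,0,0,0,0],
    [0,0,0,0,0,0,0],
  ],
  newtons=50,
)

```text
time: 9.7
position: [0.46, -0.026, 0.1039]
tool_rot: [0.085, 0.996, -0.0, 0.002]
ft_force: [-0.1, -0.6, 0.2]
grip_width: 0.0615
```

apply_moves(
  series=[
    [0,0,0,0,0,0,0],
    [0,0,0,0,0,0,0],
    [0,0,0,0,0,0,0],
    [0,0,0,0,0,0,0],
    [0,0,0,0,0,0,0],
  ],
)

```text
time: 10.12
position: [0.459, -0.0254, 0.1027]
tool_rot: [0.085, 0.996, -0.0, 0.0]
ft_force: [-0.1, -1.1, 0.0]
grip_width: 0.0282
```

apply_moves(
  series=[
    [0,0,0,0,0,0,0],
    [0,0,0,0,0,0,0],
    [0,0,0,0,0,0,0],
  ],
)

```text
time: 10.37
position: [0.459, -0.0254, 0.1026]
tool_rot: [0.085, 0.996, 0.0, -0.0]
ft_force: [0.1, 0.5, 1.4]
grip_width: 0.0235
```

apply_moves(
  series=[
    [0,0,0,0,0,0,0],
    [0.5,0,0,0,0,0,0],
    [1.0,0,0,0,0,0,0],
    [1.5,0,0,0,0,0,0],
    [1.8,0,0,0,0,0,0],
  ],
  newtons=60,
)

```text
time: 10.78
position: [0.4462, -0.0232, 0.1027]
tool_rot: [0.086, 0.996, -0.0, 0.006]
ft_force: [10.8, 3.6, -10.0]
grip_width: 0.0235
```

apply_moves(
  series=[
    [0,0,0,0,0,0,0],
    [0.1,0,0,0,0,0,0],
    [0.2,0,0,0,0,0,0],
    [0.2,0,0,0,0,0,0],
    [0.2,0,0,0,0,0,0],
  ],
)

```text
time: 11.2
position: [0.445, -0.023, 0.1027]
tool_rot: [0.086, 0.996, -0.001, 0.006]
ft_force: [11.3, 3.2, -8.3]
grip_width: 0.0232
```

apply_moves(
  series=[
    [0.2,0,0,0,0,0,0],
    [0.4,0,0,0,0,0,0],
    [0.6,0,0,0,0,0,0],
    [0.6,0,0,0,0,0,0],
    [0.6,0,0,0,0,0,0],
  ],
)

```text
time: 11.62
position: [0.4399, -0.0222, 0.1027]
tool_rot: [0.086, 0.996, -0.001, 0.007]
ft_force: [13.0, 4.0, -9.8]
grip_width: 0.0238
```

apply_moves(
  series=[
    [0.2,0,0,0,0,0,0],
    [0.4,0,0,0,0,0,0],
    [0.4,0,0,0,0,0,0],
    [0.4,0,0,0,0,0,0],
  ],
)

```text
time: 11.95
position: [0.437, -0.0217, 0.1027]
tool_rot: [0.086, 0.996, -0.001, 0.008]
ft_force: [14.2, 3.9, -13.1]
grip_width: 0.0234
```

apply_moves(
  series=[
    [0.2,0,0,0,0,0,0],
    [0.4,0,0,0,0,0,0],
    [0.4,0,0,0,0,0,0],
    [0.4,0,0,0,0,0,0],
  ],
)

```text
time: 12.28
position: [0.4368, -0.0217, 0.1027]
tool_rot: [0.087, 0.996, -0.001, 0.012]
ft_force: [20.6, 7.3, -19.0]
grip_width: 0.0236
```

Run:
```python
from h import *
from rig import robot
o=robot.get_obs();print(o["position"],o["tool_rot"],o["grip_width"],o["ft_force"],o["moment"])
p=robot.camera_params("wrist");img=robot.camera("wrist")[:,:,::-1];s=robot.camera("scene")[:,:,::-1]
cv2.imwrite("pics/w5.png",np.hstack([crop(img,220,180,180,200,2),crop(s,260,200,80,80,5)]))
```

```text
[ 0.4368 -0.0217  0.1027] [ 0.0868  0.9962 -0.0011  0.0119] 0.023635819205372267 [ 20.5703   7.3123 -19.0067] [ 1.2979 -2.8589  0.0835]
```

View pics/w5.png

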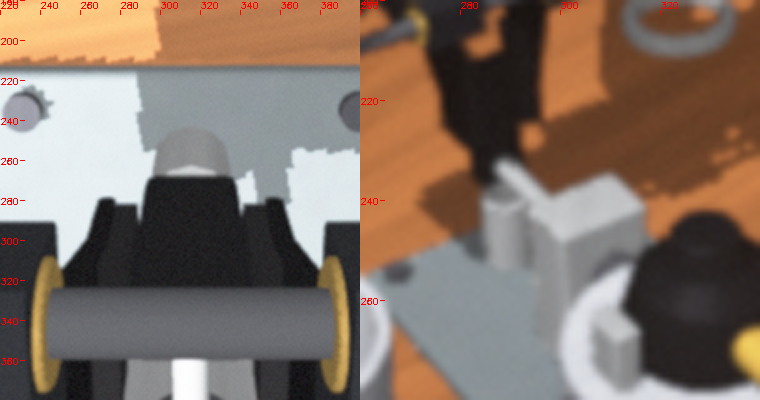

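The plunger is at its stop: travel is about 22.3 mm, the last 4 mm of command only raised the force from 14 to 21 N, and the handle now covers the socket. Holding briefly and checking stability and the rod.

apply_moves(
  series=[
    [0,0,0,0,0,0,0],
    [0,0,0,0,0,0,0],
    [0,0,0,0,0,0,0],
    [0,0,0,0,0,0,0],
    [0,0,0,0,0,0,0],
  ],
)

```text
time: 12.8
position: [0.4368, -0.0217, 0.1028]
tool_rot: [0.087, 0.996, -0.001, 0.012]
ft_force: [20.8, 6.6, -18.6]
grip_width: 0.0235
```

Run:
```python
from h import *
from rig import robot
o=robot.get_obs();print(o["time"],o["position"],o["grip_width"],o["ft_force"])
t=robot.camera("top")[:,:,::-1];s=robot.camera("scene")[:,:,::-1]
cv2.imwrite("pics/f.png",np.hstack([crop(t,160,150,390,180,1)[:, :],np.zeros((180,10,3),np.uint8),crop(s,60,160,400,180,1)]))
cv2.imwrite("pics/f.png",np.vstack([crop(t,160,150,390,150,2),crop(s,60,220,390,150,2)]))
```

```text
12.8 [ 0.4368 -0.0217  0.1028] 0.02353897938791949 [ 20.7714   6.6192 -18.6178]
```

View pics/f.png

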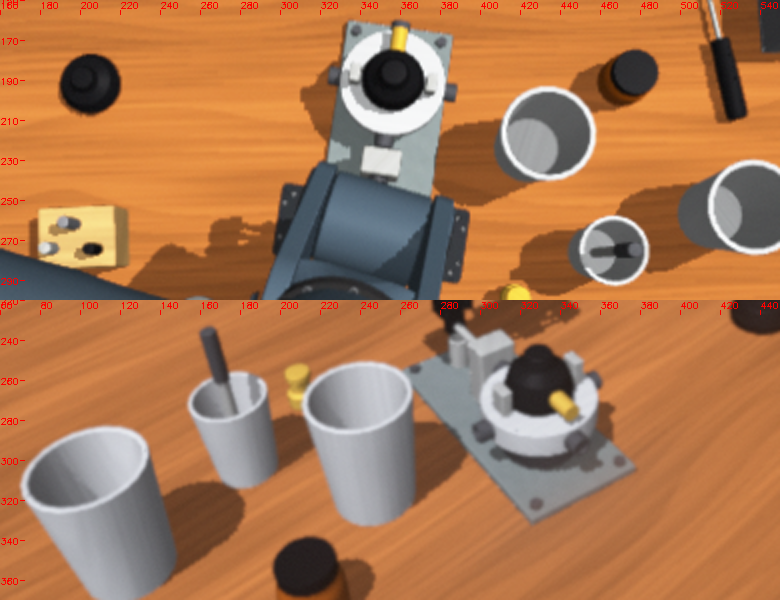

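The rod stands in the upright small cup (top view (476,275)), the other things have not moved, and the hold is steady. Handing in.

```bash
python3 -c "
from rig import robot
print(robot.hand_in())"
```

```text
the job is handed in; nothing more can be done
None
```

I pulled the lock rod out of its socket, stood it foot down in the smallest cup and let go. Then I gripped the plunger's handle, pulled it back to its stop and handed in while still holding it, at about 13 s.

- **Rod and cup:** the foot touched the cup's floor at about 5 N before release. The last pictures show the rod standing in the upright cup and nothing else visibly moved. The arm hid part of the top view, and I cropped the last pictures, so the clamp ring and wrench were not checked there.
- **Plunger:** the grip point moved about 22.3 mm. The last 4 mm of commanded pull gave no more travel but raised the pull from 14 N to about 21 N, so it is against the stop. The hold stayed steady over the next 0.4 s, with the jaws at 23.5 mm. I could not see the nose clear of the seat hole directly.
- **Disagreements:** the arm gives under load, so about 34 mm of commanded pull was needed for the 22 mm. The tool tilted about 1.4°, and a downward force of about 19 N remained on the wrist. The total, about 29 N, is well under the 120 N limit.

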